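# Full-strength blast on a freshly engraved plate

## Robot

A 6-joint arm with a two-finger parallel gripper is mounted at the origin on the work surface. World frame = base frame: x ahead of the robot, y to its left, z up, the work surface at z = 0. Lengths are in mm, angles in degrees, forces in N, time in s.
With the tool pointing down it reaches from about 350 to 850 mm from the base axis. Payload 8.1 kg.
Tool frame: the origin (TCP) lies on the mounting face of the last link; the fingertips stand 173 mm ahead of it and the grasp point (between the pads) lies 155 mm ahead of it; z points along the fingers, y is the direction in which the jaws open and shut (so a half turn about z gives the same grasp; the last joint's range is limited). The gripper opens to 85 mm and grips with 20 to 120 N. Pads are 22 mm wide; open, the fingers measure 114 mm over their backs; the gripper's body (76 mm by 85 mm) begins 54 mm behind the grasp point. The pads swing forward as they close: fully open they stand 13 mm farther back than shut.
Start: joints at [-79.893, 7.471, 85.268, -0, 87.261, -4.893], TCP at [155.312, -579.556, 404.692] pointing down, gripper open.
Joint ranges: [-169.43, 169.43], [-51.17, 129.36], [1.28, 143.12], [-76.62, 256.62], [0, 156.53], [-152.29, 152.29]. Speed limits (degrees/s): [136.94, 136.94, 159.86, 180, 180, 180].

## Interface

Orientations are given as [roll, pitch, yaw] about the fixed x, y, z axes, in that order (R = Rz(yaw) Ry(pitch) Rx(roll)).
In Python, from bench import * gives the robot as it stands.
- The arm moves only by the tool arm_command, never from a script. Its argument "plan" is a list of rows, each an object of numbers: "jaw": the closure, from 0 (fully open) to 1 (shut); "dx", "dy", "dz": the shift along the tool's x, y, z in mm; "wx", "wy", "wz": the turn, a rotation vector about the tool's x, y, z in rad. A call has 1 to 12 rows; each row is the pose to reach, as a shift and turn from the pose commanded when the call began, along the tool's axes at that moment; what a row does not reach only later rows make up. A row lasts 1/10 s, in which the tool goes at most 50 mm and 8.59 degrees, less where a joint would pass 70% of its speed; a pose out of reach is approached as far as the arm can. A call with a gripper value outside its range is refused whole. The fingers move at their own pace and stop on an object; "squeeze" is the grip in N (left out, the last holds). Time passes only in rows, so rows that repeat a pose let the fingers close. It gives the time, the measured TCP pose, the force and the opening at its end, in the units of the state.
- sense(): the state, without advancing time (a new reading comes with each control period).
- snapshot(name): name is "scene" or "top" or "wrist"; returns a dict with "pixels" (400x640x3 uint8, red, green, blue), "fx", "fy", "cx", "cy" (pixels), "k1" (the pictures are not rectified: a ray, as slopes to the right and down, at radius r is drawn at 1 + k1 r^2 times it, then the intrinsics apply), "extrinsics" (4x4, takes a point from camera to world coordinates). Camera axes: x right, y up, looking along -z (the intrinsics and any distortion apply to the point x, -y, -z); pixel columns grow to the right and rows downward; lengths in mm; the calibration is good to about 2 mm. A picture is of the moment at which its call begins. There is no depth.
- hand_in(): hands the job in, once; it reports no verdict.
Trained networks look in the newest picture that a camera, given by its name, has taken for a name from the list of things; names that differ only in an ending like _2 or _b are one class to them, and where a whole thing is asked for, a point or a joint stands for the part that bears it (a point fixed in the world has none). Each returns a list of dicts, best first, with "score" (0 to 1); they miss things now and then, are a little off and sometimes report something else, mostly with a low value. They report only what shows in the picture. A call takes as long as a camera call. They do not tell look-alikes from the thing itself.
- recognise(camera, target): "box" ([left, top, width, height] in pixels, round what is visible of it).
- pinpoint(camera, target): "pixel" ([column, row] in pixels: a listed point, or the origin of a listed thing).
The state is a dict: "time": time; "joint_pos": joint angles; "qd": joint speeds; "joint_efforts": joint torques, N m; "tool_pos": TCP position; "tcp_rot": TCP orientation; "ft_force": force on the tool from outside, world axes, zero at the start; "wrist_torque": the same for the moment, N m; "finger_gap": finger opening in mm.
Only numpy, scipy, OpenCV 4.12 (cv2) and the standard library are available. Lean on these libraries where they do the work, as an engineer would, in place of code of your own. Each camera call takes 0.05 s, during which the arm holds its last target.

## Task

Blow the freshly engraved brass plate clean with the blow gun that points at it, the blue one with the orange trigger: squeeze its trigger through the first-stage pressure point and right home in the second stage, keep it there for about two seconds, then let go so that the trigger springs all the way back. Leave the plate in its tray, and do not pull the trigger of the grey spare gun.

Things in the scene. Friction and masses are not known exactly. Their poses are not given: they have to be found in the camera images.
- gun_grip (a point): Where to squeeze the blue gun: 75 mm above the table, mid-height of handle and trigger, half-way between the handle's back face and the resting trigger's front face. x: level, along the barrel to the nozzle; y: along the handle, barrel to manifold; z up. Here the handle spans x -21.5 to +0.5, z +-13 mm; the orange trigger pad x +14.5 to +21.5 (at rest), y +-22, z +-10 mm, and slides along -x.
- gun: The blue blow gun, lying on its side, fixed on a grey base plate 315 x 170 x 8 mm; free space above it and between plate and handle. Origin: on the table right under gun_grip, same axes. Barrel: 30 mm thick, axis y -50, x -35 to +65 mm, then a bent brass nozzle to x +158. Handle: y -50 to +55 mm. Aluminium manifold: y +64 to +98, up to z 112 mm. Bears 25 N without moving.
- gun_stage1 (a joint): First-stage travel of the orange trigger, in m: 0 at rest, 0.0065 at the pressure point. Light spring, 1.5 N to start and 3.5 N at the pressure point; springs back when let go. Handle and trigger together measure 43 mm along x at rest, 36.5 mm at the pressure point, 30 mm fully pulled.
- gun_stage2 (a joint): Second-stage travel of the orange trigger, in m, after the first stage: 0 until the squeeze exceeds 8 N (the pressure point), 0.0065 when fully home, at 12 N. Springs back when let go.
- plate: The engraved brass plate, 60 x 40 x 3 mm, 60 g, loose, lying flat in the black tray under the blue gun's nozzle. Origin: centre of its underside.
- gun_tray (a point): Centre of the inner floor of the black tray (90 x 70 mm outside, 4 mm walls, rim 8 mm above this point) under the blue gun's nozzle; 24 mm above the table. Same axes as gun_grip.
- spare_grip (a point): The same point as gun_grip, with the same axes, on the spare gun: a bystander of the same shape and size, but grey with a white trigger, a steel nozzle and an empty tray. Leave its trigger alone.
- spare_stage1 (a joint): First-stage travel of the spare gun's white trigger: 0 at rest, 0.0065 m at its pressure point.
Mind the look-alikes: they are no part of the job. Of the things like the plate, leave any that is green or purple; of the rest the smaller one is meant.

How it is judged:
By the outcome, as a careful person would: the job done as asked, in the order asked, and still so for the second after the job is handed in, with the robot touching nothing.
It also fails if it takes over 32 s, if anything falls off the work surface, if the arm or the gripper's body presses on something with over 40 N, if the wrist force passes 120 N, or if a joint passes its speed limit or range.

## Working session

There is one attempt and no reset: what is moved stays moved. The work goes in short steps, Python scripts to look and compute and a tool call to move; the robot and the scene stay as the last step left them, time stands still between calls to the robot, and variables do not carry over. Pictures are saved under pics/ and viewed, and the job is handed in when it is done.

Besides the shell and the picture viewer there is one more tool, called after "Emit:" in YAML: its name, and indented under it one key for each argument. arm_command: Moves the arm, as the interface text tells. Its arguments: {"type":"object","properties":{"plan":{"type":"array"},"squeeze":{"type":"number"}},"required":["plan"]}

```bash
mkdir -p pics; ls
cat > h.py <<'E'
from bench import *
import numpy as np, cv2
def save(s,n): cv2.imwrite('pics/'+n+'.png',cv2.cvtColor(np.asarray(s['pixels'],dtype=np.uint8),cv2.COLOR_RGB2BGR))
def ray(s,px):
    u=(px[0]-s['cx'])/s['fx'];v=(px[1]-s['cy'])/s['fy']
    a,b=u,v
    for _ in range(30):
        f=1+s['k1']*(a*a+b*b);a=u/f;b=v/f
    E=np.array(s['extrinsics']);d=E[:3,:3]@np.array([a,-b,-1]);return E[:3,3],d/np.linalg.norm(d)
def onz(s,px,z):
    o,d=ray(s,px);return o+d*(z-o[2])/d[2]
def proj(s,p):
    E=np.array(s['extrinsics']);c=E[:3,:3].T@(np.array(p)-E[:3,3]);a=c[0]/-c[2];b=-c[1]/-c[2]
    f=1+s['k1']*(a*a+b*b);return [s['cx']+s['fx']*a*f,s['cy']+s['fy']*b*f]
E
python3 - <<'E'
from h import *
print(sense())
for c in ['scene','top','wrist']:
    s=snapshot(c);save(s,c+'0')
    for t in ['gun_grip','gun','gun_tray','plate','spare_grip']:
        print(c,t,[(round(d['score'],2),np.round(d['pixel']).tolist(), np.round(onz(s,d['pixel'],{'gun_grip':75,'spare_grip':75,'gun':0}.get(t,24))).tolist()) for d in pinpoint(c,t)])
E
```

```text
pics
{'time': 0.0, 'joint_pos': array([-7.98937541e+01,  7.51643173e+00,  8.53290121e+01,  5.78756886e-04,
        8.72611974e+01, -4.89280192e+00]), 'qd': array([ 0.03777036, -0.02947641,  0.01265673, -0.01904801,  0.10127778,
       -0.01318028]), 'joint_efforts': array([-2.68655189e-03, -5.69404292e+01, -5.00549340e+01, -6.21158561e-04,
        1.45243984e-02, -2.80580474e-05]), 'tool_pos': array([ 155.26826301, -579.32896334,  403.63288978]), 'tcp_rot': array([-1.79893797e+02, -9.67155315e-03,  1.49990107e+01]), 'ft_force': array([-0.334167  , -0.33757258,  0.03286379]), 'wrist_torque': array([0.05053681, 0.03102381, 0.02880894]), 'finger_gap': 85.6656875463282}
scene gun_grip [(0.88, [361.0, 166.0], [464.0, 174.0, 75.0])]
scene gun [(0.67, [356.0, 184.0], [461.0, 168.0, 0.0]), (0.44, [337.0, 233.0], [635.0, 117.0, 0.0])]
scene gun_tray [(0.78, [336.0, 233.0], [654.0, 115.0, 24.0])]
scene plate [(0.96, [289.0, 231.0], [653.0, -2.0, 24.0]), (0.9, [443.0, 264.0], [729.0, 367.0, 24.0]), (0.56, [308.0, 277.0], [782.0, 54.0, 24.0])]
scene spare_grip [(0.8, [217.0, 165.0], [485.0, -208.0, 75.0])]
top gun_grip [(0.7, [280.0, 257.0], [471.0, 171.0, 75.0])]
top gun [(0.66, [282.0, 255.0], [476.0, 172.0, 0.0])]
top gun_tray [(0.77, [300.0, 188.0], [660.0, 123.0, 24.0])]
top plate [(0.88, [344.0, 197.0], [637.0, 1.0, 24.0]), (0.79, [320.0, 151.0], [765.0, 68.0, 24.0]), (0.78, [300.0, 189.0], [660.0, 123.0, 24.0]), (0.72, [214.0, 165.0], [723.0, 365.0, 24.0])]
top spare_grip [(0.63, [424.0, 248.0], [498.0, -212.0, 75.0])]
wrist gun_grip []
wrist gun []
wrist gun_tray []
wrist plate []
wrist spare_grip []
```

View pics/scene0.png

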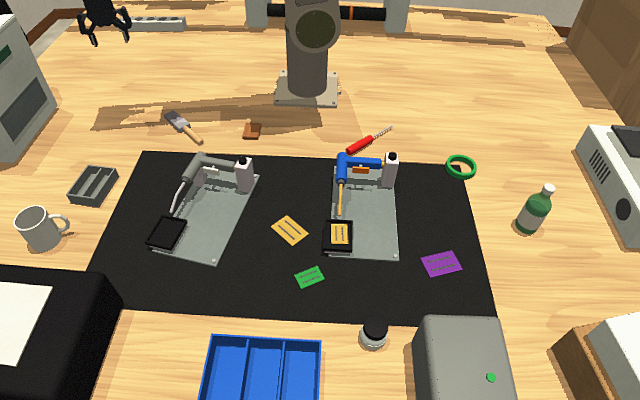

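View pics/top0.png

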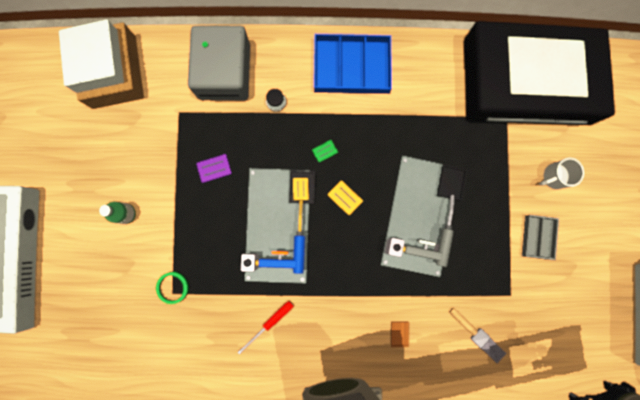

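Run:
```python
from h import *
a=cv2.imread('pics/top0.png')[150:300,230:350];cv2.imwrite('pics/topc.png',cv2.resize(a,None,fx=5,fy=5,interpolation=cv2.INTER_CUBIC)[:,:600])
b=cv2.imread('pics/scene0.png')[140:270,310:420];cv2.imwrite('pics/scc.png',cv2.resize(b,None,fx=4.5,fy=4.5,interpolation=cv2.INTER_CUBIC))
```

```text
(no output)
```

View pics/topc.png

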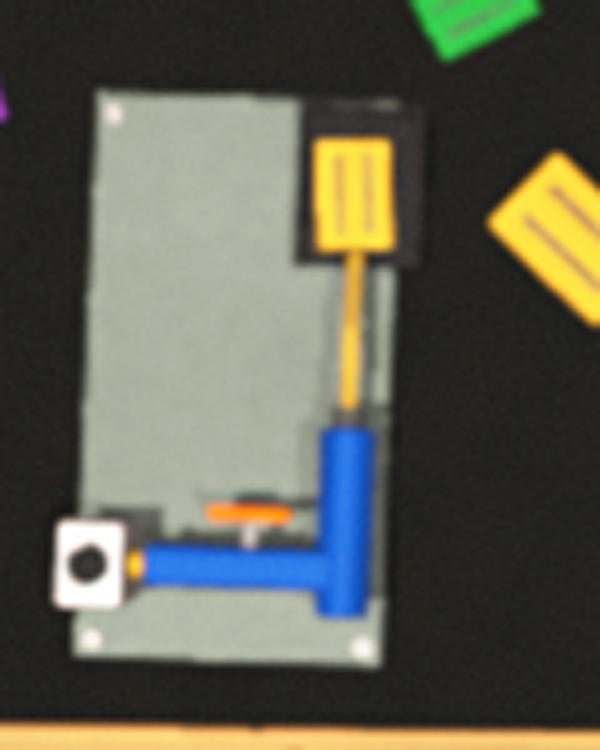

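View pics/scc.png

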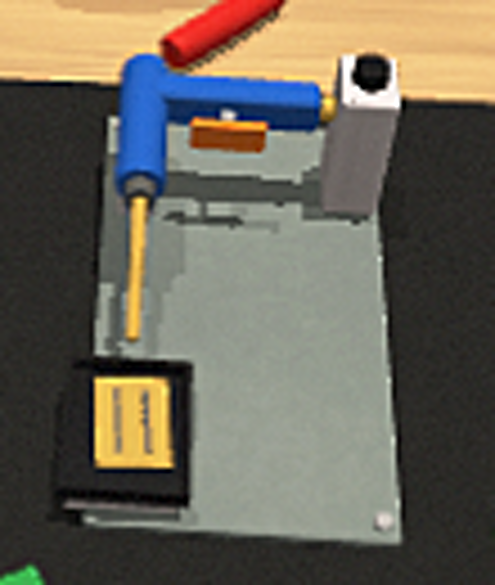

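Run:
```python
from h import *
s=snapshot('top');t=snapshot('scene')
f=lambda x,y:(230+x/5,150+y/5)
g=lambda x,y:(310+x/4.5,140+y/4.5)
A=onz(s,f(98,92),8);B=onz(s,f(75,656),8);C=onz(s,f(380,667),8)
print(A,B,C,np.linalg.norm(A-B),np.linalg.norm(B-C))
print('yaw',np.degrees(np.arctan2(*(A-B)[[1,0]])),np.degrees(np.arctan2(*(B-C)[[1,0]]))-90)
for n,S,p,z in [('trigL top',s,f(207,513),85),('trigR',s,f(292,515),85),('handle back',s,f(225,588),78),('barrel back',s,f(342,615),75),('barrel front',s,f(350,430),80),('scene trig ctr',t,g(228,135),75),('scene trL',t,g(191,118),85),('scene trR',t,g(267,122),85)]:
  print(n,np.round(onz(S,p,z)))
```

```text
[716.85616007 266.81305672   8.        ] [401.38074899 272.5491546    8.        ] [397.40871548 103.34519676   8.        ] 315.52755477158877 169.25057281982018
yaw -1.0416595946997995 -1.344761486210004
trigL top [483. 194.  85.]
trigR [482. 149.  85.]
handle back [444. 184.  78.]
barrel back [430. 122.  75.]
barrel front [527. 119.  80.]
scene trig ctr [480. 174.  75.]
scene trL [478. 151.  85.]
scene trR [478. 195.  85.]
```

Emit:
arm_command:
  plan:
    - {"dx":495,"dy":-645,"dz":20,"wz":-1.288,"jaw":0}
    - {"dx":495,"dy":-645,"dz":20,"wz":-1.288,"jaw":0}
    - {"dx":495,"dy":-645,"dz":20,"wz":-1.288,"jaw":0}
    - {"dx":495,"dy":-645,"dz":20,"wz":-1.288,"jaw":0}
    - {"dx":495,"dy":-645,"dz":20,"wz":-1.288,"jaw":0}
    - {"dx":495,"dy":-645,"dz":20,"wz":-1.288,"jaw":0}
    - {"dx":495,"dy":-645,"dz":20,"wz":-1.288,"jaw":0}
    - {"dx":495,"dy":-645,"dz":20,"wz":-1.288,"jaw":0}
    - {"dx":495,"dy":-645,"dz":20,"wz":-1.288,"jaw":0}
    - {"dx":495,"dy":-645,"dz":20,"wz":-1.288,"jaw":0}
    - {"dx":495,"dy":-645,"dz":20,"wz":-1.288,"jaw":0}
    - {"dx":495,"dy":-645,"dz":20,"wz":-1.288,"jaw":0}
  squeeze: 20

```text
invalid input
```

Emit:
arm_command:
  plan:
    - {"dx":495,"dy":-645,"dz":20,"wx":0,"wy":0,"wz":-1.288,"jaw":0}

```text
time: 1.1
tool_pos: [172.9, -535.8, 401.3]
tcp_rot: [-179.9, 0.0, 23.4]
ft_force: [1.5, -0.0, 1.2]
finger_gap: 85.3
```

Emit:
arm_command:
  plan:
    - {"dx":550,"dy":-530,"dz":20,"wx":0,"wy":0,"wz":-1.138,"jaw":0}
    - {"dx":550,"dy":-530,"dz":20,"wx":0,"wy":0,"wz":-1.138,"jaw":0}
    - {"dx":550,"dy":-530,"dz":20,"wx":0,"wy":0,"wz":-1.138,"jaw":0}
    - {"dx":550,"dy":-530,"dz":20,"wx":0,"wy":0,"wz":-1.138,"jaw":0}
    - {"dx":550,"dy":-530,"dz":20,"wx":0,"wy":0,"wz":-1.138,"jaw":0}
    - {"dx":550,"dy":-530,"dz":20,"wx":0,"wy":0,"wz":-1.138,"jaw":0}
    - {"dx":550,"dy":-530,"dz":20,"wx":0,"wy":0,"wz":-1.138,"jaw":0}
    - {"dx":550,"dy":-530,"dz":20,"wx":0,"wy":0,"wz":-1.138,"jaw":0}
    - {"dx":550,"dy":-530,"dz":20,"wx":0,"wy":0,"wz":-1.138,"jaw":0}
    - {"dx":550,"dy":-530,"dz":20,"wx":0,"wy":0,"wz":-1.138,"jaw":0}
    - {"dx":550,"dy":-530,"dz":20,"wx":0,"wy":0,"wz":-1.138,"jaw":0}
    - {"dx":550,"dy":-530,"dz":20,"wx":0,"wy":0,"wz":-1.138,"jaw":0}
  squeeze: 20

```text
time: 2.3
tool_pos: [403.9, 23.1, 388.2]
tcp_rot: [179.9, 0.0, 88.8]
ft_force: [-0.6, -1.8, 0.1]
finger_gap: 85.4
```

Emit:
arm_command:
  plan:
    - {"dx":150,"dy":59,"dz":5,"wx":0,"wy":0,"wz":0,"jaw":0}
    - {"dx":150,"dy":59,"dz":5,"wx":0,"wy":0,"wz":0,"jaw":0}
    - {"dx":150,"dy":59,"dz":5,"wx":0,"wy":0,"wz":0,"jaw":0}
    - {"dx":150,"dy":59,"dz":5,"wx":0,"wy":0,"wz":0,"jaw":0}
    - {"dx":150,"dy":59,"dz":5,"wx":0,"wy":0,"wz":0,"jaw":0}
    - {"dx":150,"dy":59,"dz":5,"wx":0,"wy":0,"wz":0,"jaw":0}

```text
time: 2.9
tool_pos: [465.6, 169.2, 382.6]
tcp_rot: [-180.0, 0.0, 88.8]
ft_force: [-0.2, -0.6, -0.3]
finger_gap: 85.4
```

Run:
```python
from h import *
q=sense();print(q['tool_pos'],q['tcp_rot'],q['ft_force'],q['time'])
s=snapshot('wrist');save(s,'w1')
print(np.round(s['extrinsics'],3))
for t,z in [('gun_grip',75),('gun_tray',24),('plate',24)]:
    print(t,[(round(d['score'],2),np.round(d['pixel']).tolist(),np.round(onz(s,d['pixel'],z),1).tolist()) for d in pinpoint('wrist',t)])
```

```text
[465.57414256 169.17476378 382.63943603] [-1.79967640e+02  3.81513985e-02  8.88215815e+01] [-0.16279448 -0.57862607 -0.32090793] 2.9
[[ 1.00000e+00  2.00000e-02  6.00000e-03  4.65752e+02]
 [-2.10000e-02  9.65000e-01  2.61000e-01  2.35810e+02]
 [-1.00000e-03 -2.61000e-01  9.65000e-01  3.52806e+02]
 [ 0.00000e+00  0.00000e+00  0.00000e+00  1.00000e+00]]
gun_grip [(0.89, [321.0, 185.0], [464.4, 173.5, 75.0])]
gun_tray []
plate [(0.69, [516.0, 218.0], [657.2, 124.2, 24.0]), (0.57, [594.0, 269.0], [752.8, 65.9, 24.0])]
```

View pics/w1.png

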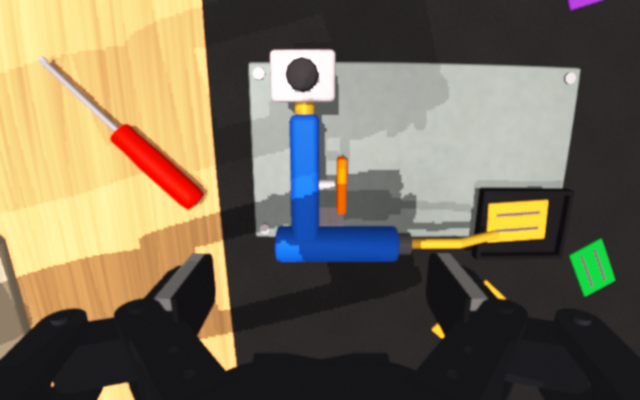

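Run:
```python
from h import *
s=snapshot('wrist')
a=np.asarray(s['pixels'])[100:270,260:420];cv2.imwrite('pics/w1c.png',cv2.resize(a[:,:,::-1].copy(),None,fx=4,fy=4,interpolation=cv2.INTER_NEAREST))
hsv=cv2.cvtColor(np.ascontiguousarray(np.asarray(s['pixels'],dtype=np.uint8)),cv2.COLOR_RGB2HSV)
for r in (170,180,185,190,200,207):
    h=hsv[r]; o=[c for c in range(325,360) if h[c,0]<20 and h[c,1]>150 and h[c,2]>80]; b=[c for c in range(270,335) if 100<h[c,0]<125 and h[c,1]>120]
    print(r,b[0],b[-1],o[0],o[-1],np.round([onz(s,(b[0],r),75)[:2],onz(s,(b[-1]+1,r),75)[:2],onz(s,(o[0],r),85)[:2],onz(s,(o[-1]+1,r),85)[:2]],1).tolist())
o=(hsv[:,:,0]<16)&(hsv[:,:,1]>150)&(hsv[:,:,2]>80);o[:,:325]=0;o[:,360:]=0;o[:130]=0;o[230:]=0
rr=np.where(o.any(1))[0];print(rr[0],rr[-1],onz(s,(342,rr[0]),85),onz(s,(342,rr[-1]+1),75))
```

```text
170 290 318 336 345 [[441.0, 185.3], [463.9, 184.8], [476.9, 186.3], [484.5, 186.1]]
180 291 317 336 345 [[441.4, 177.2], [462.9, 176.7], [476.8, 178.5], [484.5, 178.3]]
185 291 317 336 345 [[441.2, 173.2], [462.8, 172.7], [476.8, 174.6], [484.5, 174.4]]
190 290 318 336 345 [[440.2, 169.1], [463.5, 168.5], [476.7, 170.6], [484.4, 170.5]]
200 290 318 336 345 [[439.9, 160.8], [463.3, 160.2], [476.6, 162.6], [484.4, 162.5]]
207 291 317 336 345 [[440.4, 154.9], [462.3, 154.4], [476.6, 157.0], [484.4, 156.8]]
156 213 [481.55318981 196.90653685  85.        ] [481.77739204 147.97988469  75.        ]
```

View pics/w1c.png

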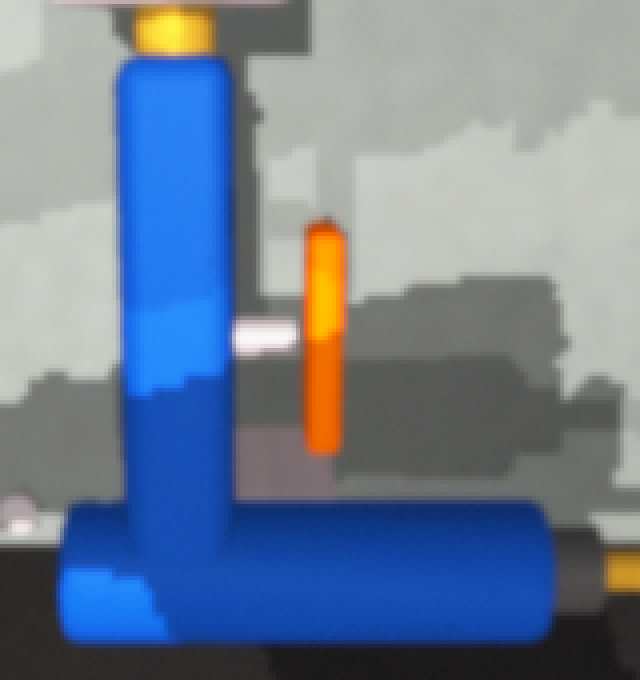

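Run:
```python
from h import *
q=sense();print(q['tool_pos'],q['tcp_rot'],q['ft_force'],q['time'],q['finger_gap'])
```

```text
[465.71855023 168.50998108 383.14406435] [ 1.79957704e+02 -5.74728599e-03  8.86963924e+01] [-0.32216775 -0.30322368  0.13464561] 3.15 85.28541327497038
```

Emit:
arm_command:
  plan:
    - {"dx":4,"dy":-9,"dz":30,"wx":0,"wy":0,"wz":0,"jaw":0}
    - {"dx":4,"dy":-9,"dz":70,"wx":0,"wy":0,"wz":0,"jaw":0}
    - {"dx":4,"dy":-9,"dz":100,"wx":0,"wy":0,"wz":0,"jaw":0}
    - {"dx":4,"dy":-9,"dz":125,"wx":0,"wy":0,"wz":0,"jaw":0}
    - {"dx":4,"dy":-9,"dz":145,"wx":0,"wy":0,"wz":0,"jaw":0}
    - {"dx":4,"dy":-9,"dz":154,"wx":0,"wy":0,"wz":0,"jaw":0}
    - {"dx":4,"dy":-9,"dz":154,"wx":0,"wy":0,"wz":0,"jaw":0}
    - {"dx":4,"dy":-9,"dz":154,"wx":0,"wy":0,"wz":0,"jaw":0}

```text
time: 3.95
tool_pos: [457.4, 173.6, 229.8]
tcp_rot: [179.9, -0.0, 88.8]
ft_force: [1.1, 0.1, 0.3]
finger_gap: 85.5
```

Run:
```python
from h import *
q=sense();print(q['tool_pos'],q['tcp_rot'],q['ft_force'],q['time'],q['finger_gap'])
s=snapshot('wrist');save(s,'w2')
s=snapshot('scene');save(s,'s2')
b=cv2.imread('pics/s2.png')[100:270,280:440];cv2.imwrite('pics/s2c.png',cv2.resize(b,None,fx=3.5,fy=3.5,interpolation=cv2.INTER_CUBIC))
```

```text
[457.37551308 173.64425408 229.8253244 ] [ 1.79928275e+02 -2.00344004e-02  8.87663699e+01] [1.14730224 0.05221893 0.32732145] 3.95 85.46187890333661
```

View pics/w2.png

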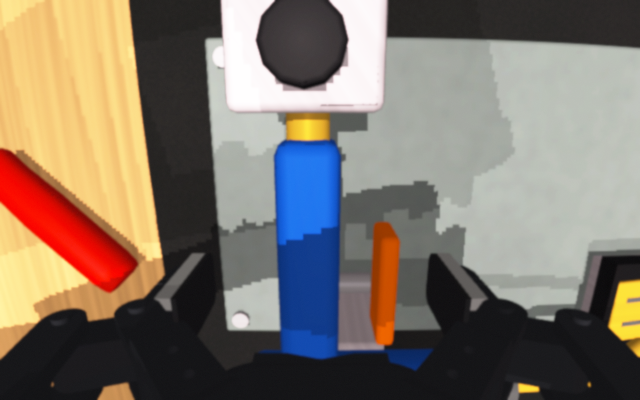

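View pics/s2c.png

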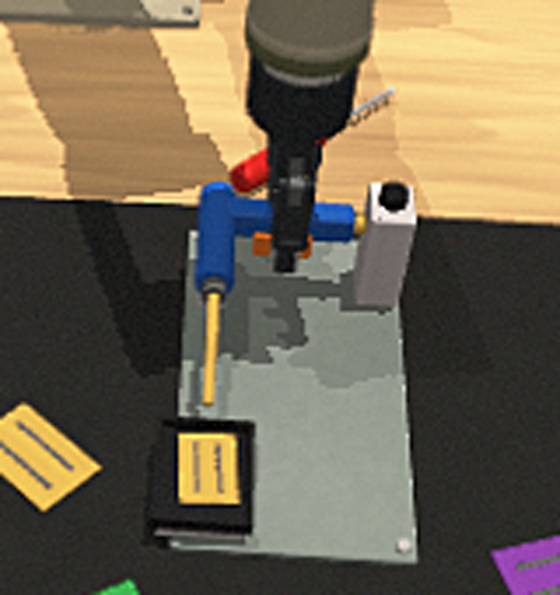

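Emit:
arm_command:
  plan:
    - {"dx":0,"dy":0,"dz":0,"wx":0,"wy":0,"wz":0,"jaw":0.45}
    - {"dx":0,"dy":0,"dz":0,"wx":0,"wy":0,"wz":0,"jaw":0.45}
    - {"dx":0,"dy":0,"dz":0,"wx":0,"wy":0,"wz":0,"jaw":0.45}
    - {"dx":0,"dy":0,"dz":0,"wx":0,"wy":0,"wz":0,"jaw":0.45}
  squeeze: 20

```text
time: 4.45
tool_pos: [457.5, 173.9, 229.5]
tcp_rot: [179.9, -0.0, 88.8]
ft_force: [2.8, 0.5, 1.9]
finger_gap: 47.4
```

Emit:
arm_command:
  plan:
    - {"dx":0,"dy":0,"dz":0,"wx":0,"wy":0,"wz":0,"jaw":0.57}
    - {"dx":0,"dy":0,"dz":0,"wx":0,"wy":0,"wz":0,"jaw":0.57}
    - {"dx":0,"dy":0,"dz":0,"wx":0,"wy":0,"wz":0,"jaw":0.57}

```text
time: 4.75
tool_pos: [458.4, 173.9, 230.0]
tcp_rot: [179.7, -0.0, 88.8]
ft_force: [8.7, -0.3, 0.9]
finger_gap: 36.6
```

Run:
```python
from h import *
q=sense();print(q['tool_pos'],q['tcp_rot'],q['ft_force'],q['wrist_torque'],q['time'],q['finger_gap'])
s=snapshot('wrist');save(s,'w3')
```

```text
[458.35870528 173.89559877 230.02502701] [ 1.79721909e+02 -4.41615862e-02  8.87924566e+01] [ 8.6741812  -0.31047361  0.91174291] [-0.06366668 -1.31520756  0.02103946] 4.75 36.57881801649544
```

View pics/w3.png

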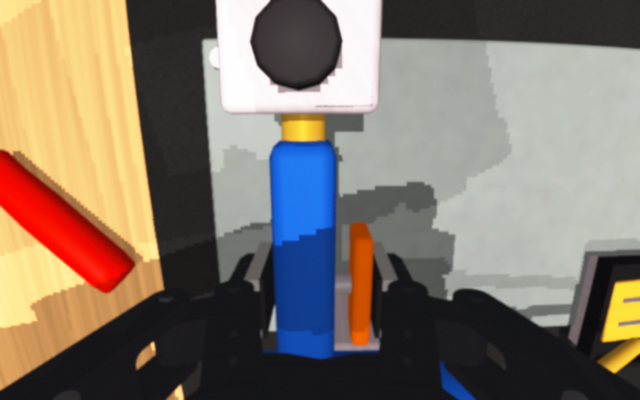

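Emit:
arm_command:
  plan:
    - {"dx":0,"dy":0,"dz":0,"wx":0,"wy":0,"wz":0,"jaw":0.8}
    - {"dx":0,"dy":0,"dz":0,"wx":0,"wy":0,"wz":0,"jaw":0.8}
    - {"dx":0,"dy":0,"dz":0,"wx":0,"wy":0,"wz":0,"jaw":0.8}
  squeeze: 22

```text
time: 5.1
tool_pos: [457.1, 174.0, 230.4]
tcp_rot: [180.0, -0.0, 88.8]
ft_force: [-7.5, -2.3, 17.9]
finger_gap: 29.6
```

Run:
```python
from h import *
q=sense();print(q['tool_pos'],q['tcp_rot'],q['ft_force'],q['wrist_torque'],q['time'],q['finger_gap'])
s=snapshot('wrist');save(s,'w4')
```

```text
[457.07914566 173.98535731 230.3983646 ] [ 1.79993604e+02 -1.20820778e-02  8.88038903e+01] [-7.50031516 -2.25159928 17.91255057] [-3.16763754e-01  1.03317327e+00 -2.00181821e-04] 5.1 29.629670716275538
```

View pics/w4.png

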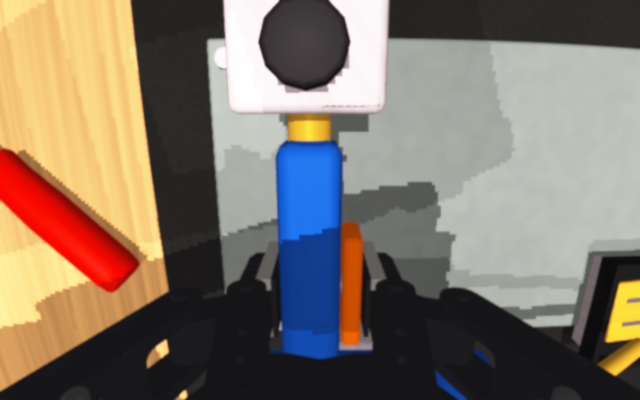

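Emit:
arm_command:
  plan:
    - {"dx":0,"dy":-0.4,"dz":-0.5,"wx":0,"wy":0,"wz":0,"jaw":0.8}
    - {"dx":0,"dy":-0.4,"dz":-0.5,"wx":0,"wy":0,"wz":0,"jaw":0.8}
    - {"dx":0,"dy":-0.4,"dz":-0.5,"wx":0,"wy":0,"wz":0,"jaw":0.8}

```text
time: 5.45
tool_pos: [456.9, 174.0, 230.4]
tcp_rot: [179.9, -0.0, 88.8]
ft_force: [-3.2, -1.2, 9.5]
finger_gap: 29.5
```

Forces halved and the trigger is still home. I'll hold it.

Emit:
arm_command:
  plan:
    - {"dx":0,"dy":-0.2,"dz":-0.3,"wx":0,"wy":0,"wz":0,"jaw":0.8}
    - {"dx":0,"dy":-0.2,"dz":-0.3,"wx":0,"wy":0,"wz":0,"jaw":0.8}
    - {"dx":0,"dy":-0.2,"dz":-0.3,"wx":0,"wy":0,"wz":0,"jaw":0.8}
    - {"dx":0,"dy":-0.2,"dz":-0.3,"wx":0,"wy":0,"wz":0,"jaw":0.8}
    - {"dx":0,"dy":-0.2,"dz":-0.3,"wx":0,"wy":0,"wz":0,"jaw":0.8}
    - {"dx":0,"dy":-0.2,"dz":-0.3,"wx":0,"wy":0,"wz":0,"jaw":0.8}
    - {"dx":0,"dy":-0.2,"dz":-0.3,"wx":0,"wy":0,"wz":0,"jaw":0.8}
    - {"dx":0,"dy":-0.2,"dz":-0.3,"wx":0,"wy":0,"wz":0,"jaw":0.8}
    - {"dx":0,"dy":-0.2,"dz":-0.3,"wx":0,"wy":0,"wz":0,"jaw":0.8}
    - {"dx":0,"dy":-0.2,"dz":-0.3,"wx":0,"wy":0,"wz":0,"jaw":0.8}
    - {"dx":0,"dy":-0.2,"dz":-0.3,"wx":0,"wy":0,"wz":0,"jaw":0.8}
    - {"dx":0,"dy":-0.2,"dz":-0.3,"wx":0,"wy":0,"wz":0,"jaw":0.8}

```text
time: 6.65
tool_pos: [456.8, 174.0, 230.5]
tcp_rot: [179.9, -0.0, 88.8]
ft_force: [0.8, -1.0, 6.9]
finger_gap: 29.0
```

Emit:
arm_command:
  plan:
    - {"dx":0,"dy":0,"dz":0,"wx":0,"wy":0,"wz":0,"jaw":0.8}
    - {"dx":0,"dy":0,"dz":0,"wx":0,"wy":0,"wz":0,"jaw":0.8}
    - {"dx":0,"dy":0,"dz":0,"wx":0,"wy":0,"wz":0,"jaw":0.8}
    - {"dx":0,"dy":0,"dz":0,"wx":0,"wy":0,"wz":0,"jaw":0.8}

```text
time: 7.05
tool_pos: [456.8, 174.0, 230.5]
tcp_rot: [179.9, -0.0, 88.8]
ft_force: [-0.5, -0.2, 7.4]
finger_gap: 29.3
```

Held for about 2.1 s. Now I'll release fully, then rise.

Emit:
arm_command:
  plan:
    - {"dx":0,"dy":0,"dz":0,"wx":0,"wy":0,"wz":0,"jaw":0}
    - {"dx":0,"dy":0,"dz":0,"wx":0,"wy":0,"wz":0,"jaw":0}
    - {"dx":0,"dy":0,"dz":0,"wx":0,"wy":0,"wz":0,"jaw":0}
    - {"dx":0,"dy":0,"dz":0,"wx":0,"wy":0,"wz":0,"jaw":0}
    - {"dx":0,"dy":0,"dz":0,"wx":0,"wy":0,"wz":0,"jaw":0}
    - {"dx":0,"dy":0,"dz":0,"wx":0,"wy":0,"wz":0,"jaw":0}
    - {"dx":0,"dy":0,"dz":0,"wx":0,"wy":0,"wz":0,"jaw":0}

```text
time: 7.75
tool_pos: [456.2, 173.8, 229.5]
tcp_rot: [-180.0, 0.0, 88.8]
ft_force: [-0.3, 0.7, -0.2]
finger_gap: 85.3
```

Emit:
arm_command:
  plan:
    - {"dx":0,"dy":0,"dz":-20,"wx":0,"wy":0,"wz":0,"jaw":0}
    - {"dx":0,"dy":0,"dz":-55,"wx":0,"wy":0,"wz":0,"jaw":0}
    - {"dx":0,"dy":0,"dz":-100,"wx":0,"wy":0,"wz":0,"jaw":0}
    - {"dx":0,"dy":0,"dz":-140,"wx":0,"wy":0,"wz":0,"jaw":0}
    - {"dx":0,"dy":0,"dz":-155,"wx":0,"wy":0,"wz":0,"jaw":0}
    - {"dx":0,"dy":0,"dz":-155,"wx":0,"wy":0,"wz":0,"jaw":0}
    - {"dx":0,"dy":0,"dz":-155,"wx":0,"wy":0,"wz":0,"jaw":0}

```text
time: 8.45
tool_pos: [456.1, 173.8, 383.4]
tcp_rot: [-179.9, 0.0, 88.8]
ft_force: [-1.5, 0.3, 0.4]
finger_gap: 85.5
```

Run:
```python
from h import *
q=sense();print(q['tool_pos'],q['ft_force'],q['time'],q['finger_gap'])
s=snapshot('wrist');save(s,'w5')
hsv=cv2.cvtColor(np.ascontiguousarray(np.asarray(s['pixels'],dtype=np.uint8)),cv2.COLOR_RGB2HSV)
for r in (175,185,200):
    h=hsv[r]; o=[c for c in range(325,375) if h[c,0]<20 and h[c,1]>150 and h[c,2]>80]; b=[c for c in range(270,345) if 100<h[c,0]<125 and h[c,1]>120]
    print(r,b[0],b[-1],o[0],o[-1],np.round([onz(s,(b[0],r),75)[:2],onz(s,(o[-1]+1,r),85)[:2]],1).tolist())
print([(round(d['score'],2),np.round(onz(s,d['pixel'],24),1).tolist()) for d in pinpoint('wrist','plate')])
```

```text
[456.05153657 173.76454086 383.44511341] [-1.48287761  0.33791403  0.43794606] 8.45 85.50807307334549
175 304 331 349 359 [[441.7, 186.3], [485.1, 187.3]]
185 304 331 349 358 [[441.4, 178.1], [484.4, 179.5]]
200 304 331 348 358 [[441.0, 165.7], [484.5, 167.5]]
[(0.79, [750.0, 67.3, 24.0])]
```

View pics/w5.png

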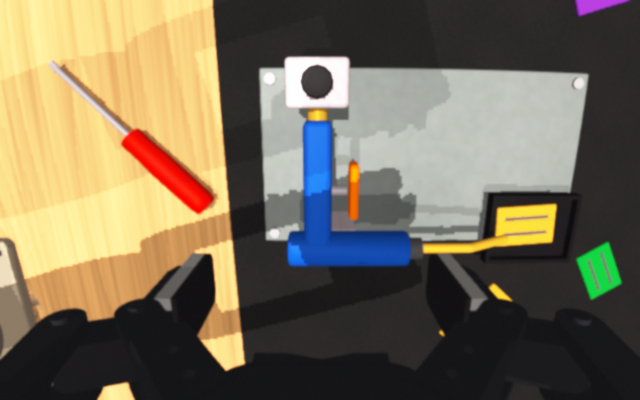

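The trigger is back at rest: handle and trigger span 441.4 to 484.6 mm, so 43 mm. The plate is still in its tray at about (525,225), and the gun hasn't moved.

```bash
python3 -c "
from bench import *
print(hand_in())"
```

```text
the job is handed in; nothing more can be done
None
```

I squeezed the blue gun's orange trigger through the pressure point and fully home, held it there, let it spring back, and handed the job in.

- **Squeeze:** the wrist force reached 8.7 N with the jaws 36.6 mm apart, which matches the pressure point. It then went home at 29–29.6 mm, against 30 mm expected.
- **Hold:** it stayed home for about 2.1 s. A side load from the jaws, at most about 20 N, showed at first; small shifts eased it to about 7 N.
- **Release:** in the last wrist picture, handle and trigger measure 43 mm, the rest length. The gun has not moved, and the gripper is open and clear of it, 150 mm higher.
- **Plate:** it is still in its tray in that picture. The plate detector missed it there and reported only the green look-alike, so I checked the plate by eye.
- **Spare gun:** I did not touch it, but I took no last picture of it.

The job finished at about 8.6 s of the 32 s allowed. Early position estimates of the grip point differed by 2–3 mm between cameras. I used the close wrist view, and the contact forces agreed with it.

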